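Draw the filter bolt with the hooked rod

TASK

The bolt that locks the dust extractor's filters lies at the bottom of the narrow gap between its two columns, where no hand fits: take the hooked rod from its cradle, drop the hook behind the bolt's bail and draw the bolt towards the mouth of the gap until it is fully against its stop (which is adjustable, so find it by feel), and keep a firm pull of about 10 N on it there for a second (it bends at 20 N). Then unhook without pushing the bolt back and lay the rod in its cradle again as you found it, hook hanging down and towards the same end. Move the bolt with the rod only, and leave the wipes canister, the parts box and the pot where they are.

Things in the scene. Friction and masses are not known exactly. Their poses are not given: they have to be found in the camera images.
- rod_grip (a point): centre of the loose hooked rod's handle (0.12 kg): black bar 120 long (x), 16 wide (y), 24 high (z), centred here. x points along the rod to the hook, z up as it lies. A 7 mm round steel rod runs from the handle along its centre line to x = 180 and there turns straight down (-z) into the hook. Grip here, from above, across y, between the cradle's yokes; 60 N or more keeps it from turning
- hook_tip (a point): lower end of the rod's downturned steel hook: 7 mm round, its centre line 180 mm along x from the handle's centre, its end 32 mm below the rod's centre line
- cradle_seat (a point): where rod_grip is when the rod rests in its fixed grey cradle, 70 mm above the table; x towards the hook, z up. Two yokes, 12 mm thick, at x = -45 and +45, carry the handle's underside 58 mm above the table, between cheeks 24 mm apart (y) that rise to 80 mm above the table. Base plate 140 x 70 x 12. The rod lifts straight up and out and lies by its weight
- extractor: fixed cream dust extractor, origin at the centre of its underside; x points into the gap, away from its mouth; z up. 160 deep (x), 242 wide (y). Two columns 90 wide and 165 high leave a gap 62 wide about y = 0, open above and at both ends; its floor is 30 above the table. The bolt runs along x on that floor in two steel guides that end 52 mm above the table. A blue hose coils behind
- gap_mouth (a point): middle of the gap's mouth, in the extractor's front plane (x = -80 of the extractor), 97 mm above the table; axes as the extractor's
- bail (a point): middle of the crossbar of the bolt's bail, an upright steel staple: crossbar 7 mm thick, 32 long (along y), centre 85 mm above the table, on two 7 mm legs, open beneath down to 49 mm above the table. Axes as the extractor's. Lower the hook on its far side (+x), where the gap is clear above 52 mm, the rod passing over the crossbar. It is 100 mm inside the mouth when shut
- bolt (a joint): travel of the bolt in m: 0 shut, grows as it is drawn towards the gap's mouth (the extractor's -x). It may start up to 0.006 drawn. Its rigid stop, two dark steel lugs on the gap's floor beside the bolt, met by the plate at the bail's foot, is set anew each time somewhere from 0.024 to 0.042: not told, find it by feel. The bolt drags with about 2.5 N, more when fast; no spring: it stays where left
- wipes: bystander: round white wipes canister 84 across and 170 high, origin at the centre of its underside
- parts_box: bystander: open box of small polishing parts, 140 x 180 x 35 high with its lid standing open at its +x side to 160 high, origin at the centre of its underside
- pot: bystander: small pot 44 across and 40 high, origin at the centre of its underside
Not all that is in view belongs to the job. Leave any yellow look-alike of the part that bears cradle_seat alone.

How it is judged:
By the outcome, as a careful person would: the job done as asked, in the order asked, and still so for the second after the job is handed in, with the robot touching nothing.
It also fails if it takes over 67 s, if anything falls off the work surface, if the arm or the gripper's body presses on something with over 40 N, if the wrist force passes 120 N, or if a joint passes its speed limit or range.

ROBOT

A 6-joint arm with a two-finger parallel gripper is mounted at the origin on the work surface. World frame = base frame: x ahead of the robot, y to its left, z up, the work surface at z = 0. Lengths are in mm, angles in rad, forces in N, time in s.
With the tool pointing down it reaches from about 275 to 775 mm from the base axis. Payload 14.6 kg.
Tool frame: the origin (TCP) lies on the centre line of the jaws, within the pads' length; the fingertips stand 22 mm ahead of it and the grasp point (between the pads) lies 3 mm ahead of it; z points along the fingers, y is the line along which they close (so a half turn about z gives the same grasp; the last joint's range is limited). The gripper opens to 85 mm and grips with 20 to 120 N. Pads are 22 mm wide; open, the fingers measure 114 mm over their backs; the gripper's body (76 mm by 85 mm) begins 54 mm behind the grasp point. The pads swing forward as they close: fully open they stand 13 mm farther back than shut.
Start: joints at [-0.155, 0.263, -0.048, 1.259, 0, 1.415], TCP at [525.003, -0.006, 253.278] pointing down, gripper open.
Joint ranges: [-2.65, 2.65], [-0.89, 1.7], [-1.18, 1.37], [-2.13, 2.11], [-1.35, 1.29], [-3.14, 3.14]. Speed limits (rad/s): [1.89, 1.89, 2.57, 2.79, 3.14, 3.14].

INTERFACE

Orientations are given as a 3x3 rotation matrix whose columns are the frame's x, y, z axes.
In Python, from rig import robot, camera, get_calibration gives the robot as it stands.
- The arm moves only by the shell command python3 -m crank 'ROWS'. ROWS is a JSON object of lists of equal length, an entry for each row: "rot": the turn, a rotation vector about the tool's x, y, z in rad, a list of three; "travel": the shift along the tool's x, y, z in m, a list of three; "grip": the opening, from -1 (shut) to 1 (fully open). In form: {"rot": [[rx, ry, rz], ...], "travel": [[dx, dy, dz], ...], "grip": [grip, ...]}. A call has 1 to 12 rows; each row is the pose to reach, as a shift and turn from the pose commanded when the call began, along the tool's axes at that moment; what a row does not reach only later rows make up. A row lasts 1/8 s, in which the tool goes at most 62.5 mm and 10.7 degrees, less where a joint would pass 70% of its speed; a pose out of reach is approached as far as the arm can. A call with a gripper value outside its range is refused whole. The fingers move at their own pace and stop on an object; the grip force is fixed at half the most. Time passes only in rows, so rows that repeat a pose let the fingers close. It gives the time, the measured TCP pose, the force, the opening and the grip force at its end, in the units of the state.
- robot.read_state(): the state, without advancing time (a new reading comes with each control period).
- camera(name): name is "scene" or "side" or "wrist"; returns the picture (384x512x3 uint8, blue, green, red); there is no depth.
- get_calibration(name): a dict with "fx", "fy", "cx", "cy" (pixels), "extrinsics" (4x4, takes a point from camera to world coordinates); the wrist camera has in their place "mount" (4x4, takes a point from camera to tool coordinates, whose origin is the TCP and whose axes are the flange's). Camera axes: x right, y down, z forward; pixel columns grow to the right and rows downward; lengths in mm; the calibration is good to about 2 mm. The wrist camera is an equidistant fisheye: a pixel r from the principal point sees the ray r / f radians off the axis. A picture is of the moment at which its call begins: read the wrist's pose just before it. get_calibration takes no time and is no camera call.
- robot.finish_job(): hands the job in; it is judged then, once.
The state is a dict: "clock": time; "joint_pos": joint angles; "dq": joint speeds; "tau": joint torques, N m; "ee_pos": TCP position; "eef_rot": TCP orientation; "ft_force": force on the tool from outside, world axes, zero at the start; "moment": the same for the moment, N m; "width": finger opening in mm; "grip_force": force on a finger pad.
Only numpy, scipy, OpenCV 4.12 (cv2) and the standard library are available. Lean on these libraries where they do the work, as an engineer would, in place of code of your own. Each camera call takes 0.05 s, during which the arm holds its last target. There are 200 camera calls.

## Working session

There is one attempt and no reset: what is moved stays moved. The work goes in short steps, Python scripts to look and compute and a shell command to move; the robot and the scene stay as the last step left them, time stands still between calls to the robot, and variables do not carry over. Pictures are saved under pics/ and viewed, at most 10 in all, crops included, and the job is handed in when it is done.

```bash
mkdir -p pics; ls; python3 - <<'E'
from rig import robot,camera,get_calibration
import cv2,numpy as np
np.set_printoptions(precision=4,suppress=True)
print(robot.read_state())
for n in("scene","side","wrist"):
    cv2.imwrite(f"pics/{n}0.png",camera(n)); c=get_calibration(n); print(n,c)
a=[cv2.imread(f"pics/{n}0.png") for n in("scene","side")]
cv2.imwrite("pics/a.png",cv2.resize(a[0],(800,600),interpolation=cv2.INTER_CUBIC))
cv2.imwrite("pics/b.png",cv2.resize(a[1],(800,600),interpolation=cv2.INTER_CUBIC))
E
```

```text
pics
{'clock': 0.0, 'joint_pos': array([-0.1553,  0.2635, -0.049 ,  1.2594, -0.    ,  1.4155]), 'dq': array([-0.0011, -0.0007,  0.0007, -0.0004, -0.0008,  0.0017]), 'tau': array([  0.0006, -63.7613,  38.4567,   0.0138,   0.    ,  -0.0001]), 'ee_pos': array([524.7478,   0.0283, 252.8136]), 'eef_rot': array([[-0.    ,  1.    , -0.0011],
       [ 1.    ,  0.    ,  0.0001],
       [ 0.0001, -0.0011, -1.    ]]), 'ft_force': array([-0.1232, -0.0372, -0.6218]), 'moment': array([-0.0251, -0.0444,  0.0429]), 'grip_force': 0.0, 'width': 85.22863390315324}
scene {'fx': 439.68365255635297, 'fy': 439.68365255635297, 'cx': 256.64162442333145, 'cy': 194.89358553129188, 'extrinsics': array([[   0.8762,    0.3891,   -0.2844, 1110.8649],
       [   0.4819,   -0.7119,    0.5108, -815.9282],
       [  -0.0037,   -0.5846,   -0.8113, 1329.0842],
       [   0.    ,    0.    ,    0.    ,    1.    ]])}
side {'fx': 440.4739257672423, 'fy': 440.4739257672423, 'cx': 251.9771195286237, 'cy': 187.8760309085022, 'extrinsics': array([[   0.8233,   -0.4299,    0.3705,  138.925 ],
       [  -0.5675,   -0.6346,    0.5247, -792.6808],
       [   0.0096,   -0.6422,   -0.7665, 1252.3773],
       [   0.    ,    0.    ,    0.    ,    1.    ]])}
wrist {'fx': 297.3186396354542, 'fy': 297.3186396354542, 'cx': 254.54770745950552, 'cy': 187.54395561313686, 'mount': array([[   0.001 ,   -0.9485,   -0.3169,   82.5941],
       [   1.    ,    0.001 ,    0.0003,   -0.0216],
       [   0.    ,   -0.3169,    0.9485, -120.6551],
       [   0.    ,    0.    ,    0.    ,    1.    ]])}
```

View pics/a.png

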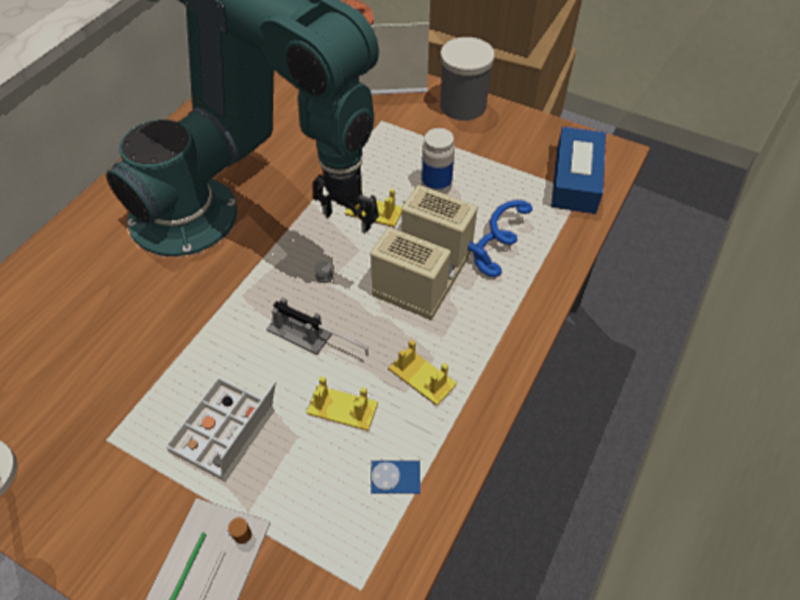

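View pics/b.png

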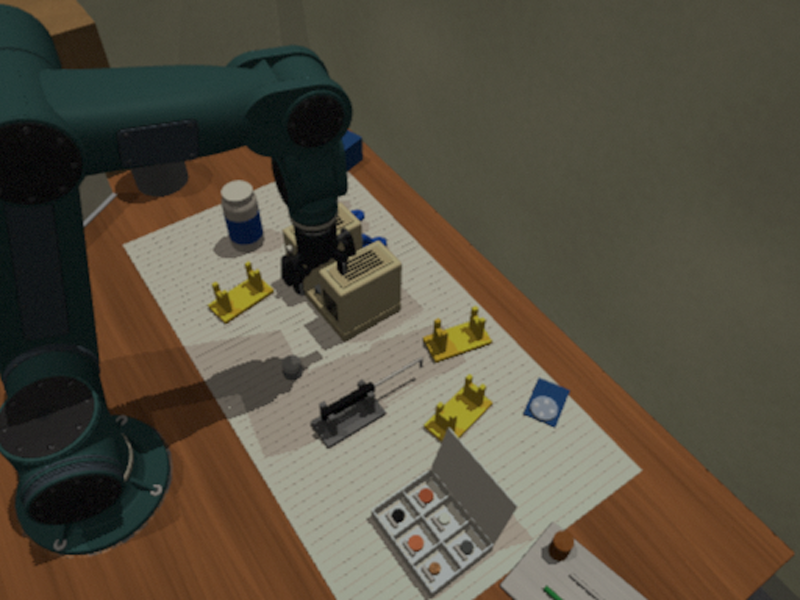

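The scene view shows the rod's cradle at about (300,325), with its hook tip near (367,354) and the extractor at about (425,250). The side view shows the cradle at (347,412), the hook at (421,365) and the extractor at (350,285). Next I'll enlarge both, along with the wrist view.

```bash
python3 - <<'E'
import cv2,numpy as np
a=cv2.imread("pics/scene0.png");b=cv2.imread("pics/side0.png");w=cv2.imread("pics/wrist0.png")
f=lambda i,x,y,s:cv2.resize(i[y:y+75*4//s*1,x:x+100*4//s],(400,300),interpolation=cv2.INTER_CUBIC)
# scene crops: cradle x165-265,y185-260 ; extractor x225-325,y115-190 ; side cradle 195-295,y215-290; side extractor 180-280,y130-205
m=np.vstack([np.hstack([f(a,160,180,4),f(a,225,120,4)]),np.hstack([f(b,190,215,4),f(b,175,135,4)])])
cv2.imwrite("pics/c.png",m)
cv2.imwrite("pics/w.png",cv2.resize(w,(800,600),interpolation=cv2.INTER_CUBIC))
E
```

```text
(no output)
```

View pics/c.png

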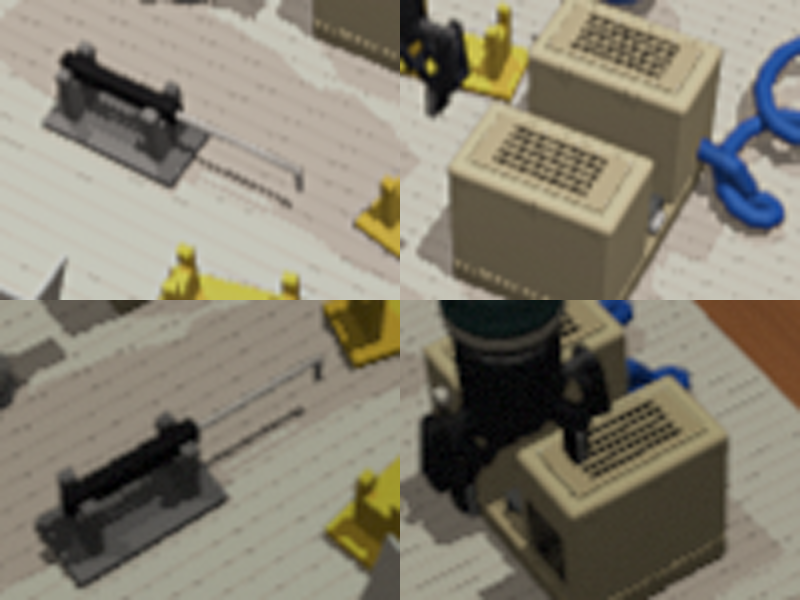

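View pics/w.png

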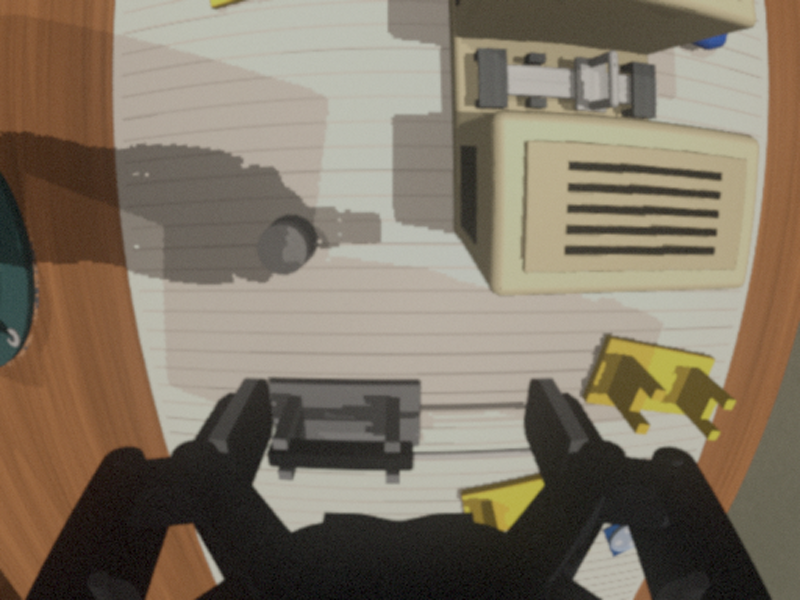

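In the wrist view, world x runs right and y runs up. The bolt lies in the gap: front guide at (490,80), lugs at (536,60/100), bail crossbar near (612,80), rear guide at (640,90), so the mouth faces the robot. The rod handle spans (272..412,457) and the pot is at (287,243). Next I'll compute positions.

```bash
cat > h.py <<'E'
import numpy as np,cv2
from rig import robot,camera,get_calibration
np.set_printoptions(precision=1,suppress=True)
def ray(name,px,st=None):
    c=get_calibration(name); u=(np.array(px,float)-[c['cx'],c['cy']])
    if name=='wrist':
        r=np.hypot(*u); t=r/c['fx']; d=np.r_[u/max(r,1e-9)*np.sin(t),np.cos(t)]
        M=c['mount']; R=np.array(st['eef_rot']); 
        return np.array(st['ee_pos'])+R@M[:3,3], R@M[:3,:3]@d
    M=c['extrinsics']; d=np.r_[u/c['fx'],1]; return M[:3,3],M[:3,:3]@(d/np.linalg.norm(d))
def onz(name,px,z,st=None):
    o,d=ray(name,px,st); return o+d*(z-o[2])/d[2]
def tri(rays):
    A=0;b=0
    for o,d in rays:
        P=np.eye(3)-np.outer(d,d); A=A+P; b=b+P@o
    p=np.linalg.solve(A,b); return p,[round(float(np.linalg.norm((np.eye(3)-np.outer(d,d))@(p-o))),1) for o,d in rays]
E
python3 - <<'E'
from h import *
st=robot.read_state(); k=1.5625
W=lambda x,y,z:onz('wrist',(x/k,y/k),z,st)
S=lambda x,y:ray('scene',(160+x/4,180+y/4)); D=lambda x,y:ray('side',(190+x/4,215+(y-300)/4))
print('bend',tri([S(300,170),D(320,360)]),'tip',tri([S(300,190),D(318,380)]))
print('handle ends L',tri([S(64,57),D(66,488)]),'R',tri([S(180,95),D(192,428)]))
print('wrist handle top far edge L/R z82',W(272,467,82),W(412,467,82),'near edge z82',W(272,444,82),W(412,444,82))
print('base plate z12',W(272,380,12),W(420,380,12),W(419,442,12))
print('rod z70',W(420,453,70),W(525,451,70))
print('column top z165',W(497,292,165),W(745,287,165),W(495,112,165),W(757,133,165))
print('bail z85',W(612,53,85),W(612,107,85),'front guide z52',W(479,50,52),W(479,107,52),'rear',W(652,65,52),W(652,117,52))
print('lugs',W(536,60,35),W(536,102,35),'floor edge z30',W(456,40,30),W(456,110,30))
print('pot z40',W(287,240,40))
E
```

```text
bend (array([ 659.7, -158.9,   66.2]), [1.7, 1.7]) tip (array([ 659.3, -159.7,   36.8]), [0.6, 0.6])
handle ends L (array([ 423.5, -159.8,   82. ]), [3.5, 3.5]) R (array([ 535. , -154.5,   77.3]), [7.0, 7.0])
wrist handle top far edge L/R z82 [ 421.2 -166.2   82. ] [ 536.3 -161.5   82. ] near edge z82 [ 424.8 -141.7   82. ] [ 535.9 -137.9   82. ]
base plate z12 [ 410.3 -121.8   12. ] [ 544.6 -119.5   12. ] [ 545.2 -188.4   12. ]
rod z70 [ 543.1 -156.4   70. ] [ 631.6 -158.2   70. ]
column top z165 [572.5  13.5 165. ] [727.5  16.9 165. ] [568.   97.9 165. ] [721.5 105.6 165. ]
bail z85 [663.9 150.9  85. ] [664.1 114.   85. ] front guide z52 [579.9 149.8  52. ] [580.1 109.1  52. ] rear [714.5 155.   52. ] [715.  114.4  52. ]
lugs [625.6 149.2  35. ] [625.8 117.   35. ] floor edge z30 [566.8 161.3  30. ] [566.9 108.   30. ]
pot z40 [442.1  12.8  40. ]
```

```bash
python3 -m crank '{"rot":[[0,0,0],[0,0,0],[0,0,0],[0,0,0],[0,0,0]],"travel":[[0.03,0.05,-0.03],[0.07,0.1,-0.04],[0.07,0.115,-0.04],[0.07,0.115,-0.04],[0.07,0.115,-0.04]],"grip":[1,1,1,1,1]}'; python3 - <<'E'
from h import *
import pickle
st=robot.read_state(); w=camera('wrist'); cv2.imwrite('pics/w1.png',w); pickle.dump(st,open('st1.pkl','wb'))
print(st['ee_pos'],st['eef_rot'])
b=np.array([655,135,60.]);  # crop
c=get_calibration('wrist');M=c['mount'];R=st['eef_rot']
p=M[:3,:3].T@(R.T@(b-st['ee_pos'])-M[:3,3]); t=np.arccos(p[2]/np.linalg.norm(p)); u=p[:2]/np.hypot(*p[:2])*t*c['fx']+[c['cx'],c['cy']]
x0,y0=int(u[0])-80,max(0,int(u[1])-60); print(x0,y0)
cv2.imwrite('pics/w1c.png',cv2.resize(w[y0:y0+120,x0:x0+160],(800,600),interpolation=cv2.INTER_CUBIC))
E
```

```text
clock: 0.78
ee_pos: [639.3, 69.7, 293.1]
eef_rot: [[0.0, 1.0, -0.001], [1.0, -0.0, -0.0], [-0.0, -0.001, -1.0]]
ft_force: [-0.2, -0.0, 0.8]
width: 84.9
grip_force: 0.0
[639.3  69.7 293.1] [[ 0.  1. -0.]
 [ 1. -0. -0.]
 [-0. -0. -1.]]
188 46
```

View pics/w1c.png

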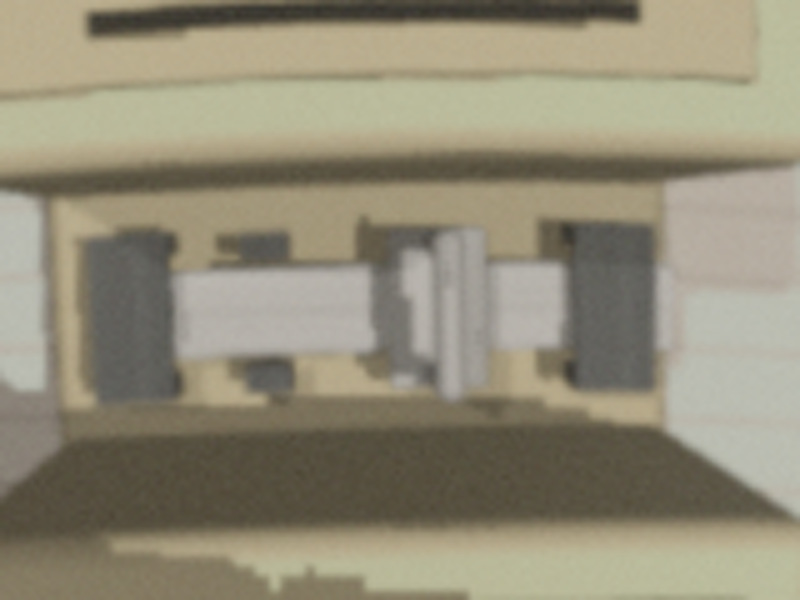

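The gap is seen from above. The crossbar spans (466,232)-(470,395), with the front guide at x 88-170, the rear guide at 575-652, the lugs at (265,245) and (270,375), and the floor ends at x 52 and 662. The rest follows from these.

```bash
python3 - <<'E'
from h import *
import pickle
st=pickle.load(open('st1.pkl','rb'))
W=lambda x,y,z:onz('wrist',(188+x/5-.4,46+y/5-.4),z,st)
print('bar',W(466,230,88.5),W(470,396,88.5))
print('floor front/back',W(50,200,30),W(66,400,30),W(662,190,30),W(662,400,30))
print('guides',W(90,238,52),W(98,400,52),W(650,225,52),W(650,390,52))
print('lugs R side',W(288,245,36),W(293,375,36),'plate L',W(373,315,45),W(373,330,40))
print('bolt edges',W(175,270,45),W(560,262,45),W(175,358,45),W(565,346,45))
print(robot.read_state()['joint_pos'].round(3).tolist())
w=cv2.imread('pics/w1.png')
E
```

```text
bar [667.4 152.6  88.5] [668.8 116.1  88.5]
floor front/back [566.1 161.6  30. ] [569.  109.1  30. ] [723.1 164.9  30. ] [724.8 109.7  30. ]
guides [580.  151.4  52. ] [581.1 111.4  52. ] [715.5 155.4  52. ] [716.8 114.5  52. ]
lugs R side [627.4 148.6  36. ] [628.5 115.4  36. ] plate L [648.5 131.3  45. ] [648.6 127.2  40. ]
bolt edges [599.9 142.8  45. ] [694.5 145.3  45. ] [599.5 120.8  45. ] [696.3 124.3  45. ]
[-0.018, 0.474, 0.389, 1.486, -0.0, 1.553]
```

```bash
python3 -m crank '{"rot":[[0,0,-0.17],[0,0,-0.35],[0,0,-0.52],[0,0,-0.7],[0,0,-0.87],[0,0,-1.05],[0,0,-1.22],[0,0,-1.4],[0,0,-1.571],[0,0,-1.571],[0,0,-1.571],[0,0,-1.571]],"travel":[[-0.025,-0.01,0],[-0.05,-0.02,0],[-0.075,-0.03,0],[-0.1,-0.04,0],[-0.125,-0.05,0],[-0.15,-0.06,0],[-0.175,-0.07,0],[-0.2,-0.075,0],[-0.227,-0.08,0],[-0.227,-0.08,0],[-0.227,-0.08,0],[-0.227,-0.08,0]],"grip":[1,1,1,1,1,1,1,1,1,1,1,1]}'; python3 - <<'E'
from h import *
import pickle
st=robot.read_state(); w=camera('wrist'); cv2.imwrite('pics/w2.png',w); pickle.dump(st,open('st2.pkl','wb'))
print(st['joint_pos'])
cv2.imwrite('pics/w2c.png',cv2.resize(w,(800,600),interpolation=cv2.INTER_CUBIC))
E
```

```text
clock: 2.33
ee_pos: [559.9, -156.3, 293.5]
eef_rot: [[-1.0, 0.001, 0.0], [0.001, 1.0, 0.0], [-0.0, 0.0, -1.0]]
ft_force: [-0.1, -1.0, -0.2]
width: 85.2
grip_force: 0.0
[-0.4  0.4  0.2  1.4  0.  -0.4]
```

View pics/w2c.png

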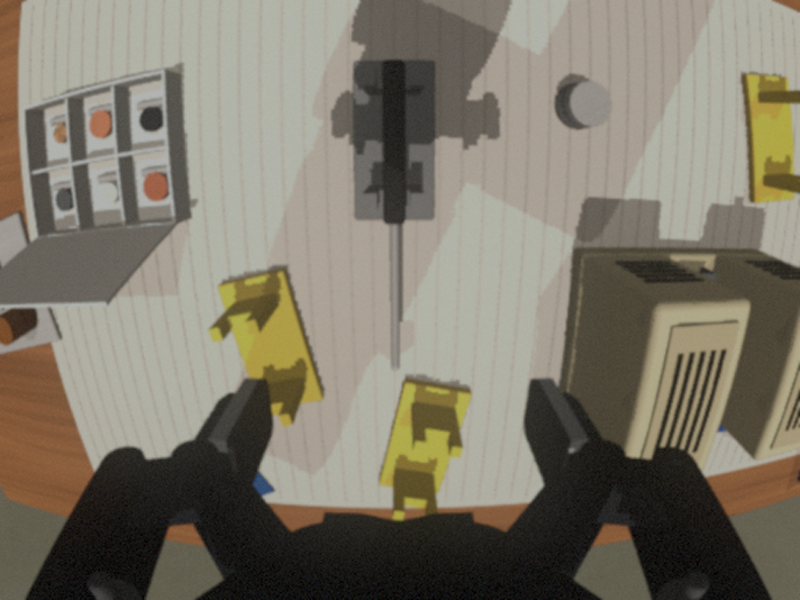

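The rod is seen from above. Its handle runs from (394,60) to (395,222), the hook bend is at (396,368), and the cradle plate spans (355..435, 60..220).

```bash
python3 - <<'E'
from h import *
import pickle
st=pickle.load(open('st2.pkl','rb'));w=cv2.imread('pics/w2.png'); k=1.5625
W=lambda x,y,z:onz('wrist',(x/k-.2,y/k-.2),z,st)
g=w.max(2); m=((g<45)).astype(np.uint8); m[:, :225]=0; m[:,280:]=0; m[150:]=0
n,l,s,c=cv2.connectedComponentsWithStats(m); i=1+s[1:,4].argmax(); print(s[i],c[i])
ys,xs=np.nonzero(l==i); 
for y in (50,70,90,110,130):
    q=xs[ys==y]; 
    if len(q): print(y,q.min(),q.max(), onz('wrist',((q.min()+q.max())/2,y),82,st))
print('ends z82',W(394,60,82),W(395,222,82),'rod',W(396,235,70),W(396,368,70))
print('plate z12',W(355,61,12),W(435,61,12),W(353,218,12),W(435,220,12))
E
```

```text
[244  39  25  78 987] [252.1  73. ]
50 245 258 [ 431.5 -158.5   82. ]
70 245 258 [ 454.1 -158.5   82. ]
90 246 258 [ 476.5 -158.    82. ]
110 254 256 [ 498.9 -154.7   82. ]
ends z82 [ 418. -158.   82.] [ 535.  -157.3   82. ] rod [ 547.  -156.7   70. ] [ 658.9 -156.8   70. ]
plate z12 [ 405.6 -191.6   12. ] [ 405.7 -124.    12. ] [ 543.2 -194.6   12. ] [ 545.  -122.8   12. ]
```

```bash
python3 -m crank '{"rot":[[0,0,0],[0,0,0],[0,0,0],[0,0,0],[0,0,0],[0,0,0],[0,0,0],[0,0,0],[0,0,0],[0,0,0]],"travel":[[0.05,-0.001,0.02],[0.083,-0.001,0.06],[0.083,-0.001,0.11],[0.083,-0.001,0.15],[0.083,-0.001,0.18],[0.083,-0.001,0.205],[0.083,-0.001,0.22],[0.083,-0.001,0.22],[0.083,-0.001,0.22],[0.083,-0.001,0.22]],"grip":[1,1,1,1,1,1,1,1,1,1]}'
```

```text
clock: 3.62
ee_pos: [477.4, -158.1, 74.0]
eef_rot: [[-1.0, -0.0, 0.001], [-0.0, 1.0, -0.001], [-0.001, -0.001, -1.0]]
ft_force: [-0.1, 0.9, 0.4]
width: 84.9
grip_force: 0.0
```

```bash
python3 -m crank '{"rot":[[0,0,0],[0,0,0],[0,0,0],[0,0,0],[0,0,0],[0,0,0],[0,0,0],[0,0,0]],"travel":[[0,0,0],[0,0,0],[0,0,0],[0,0,0],[0,0,0],[0,0,0],[0,0,0],[0,0,0]],"grip":[-1,-1,-1,-1,-1,-1,-1,-1]}'
```

```text
clock: 4.62
ee_pos: [477.0, -158.0, 73.4]
eef_rot: [[-1.0, -0.0, 0.0], [-0.0, 1.0, -0.0], [-0.0, -0.0, -1.0]]
ft_force: [-0.8, 1.5, 5.5]
width: 15.2
grip_force: 59.0
```

```bash
python3 -m crank '{"rot":[[0,0,0],[0,0,0],[0,0,0],[0,0,0],[0,0,0],[0,0,0],[0,0,0],[0,0,0],[0,0,0]],"travel":[[0,0,-0.005],[0,0,-0.015],[0,0,-0.03],[0,0,-0.055],[0,0,-0.085],[0,0,-0.12],[0,0,-0.15],[0,0,-0.17],[0,0,-0.17]],"grip":[-1,-1,-1,-1,-1,-1,-1,-1,-1]}'; python3 -m crank '{"rot":[[0,0,-0.01],[0,0,-0.02],[0,0,-0.03],[0,0,-0.03],[0,0,-0.03],[0,0,-0.03],[0,0,-0.03],[0,0,-0.03],[0,0,-0.03],[0,0,-0.03],[0,0,-0.03],[0,0,-0.03]],"travel":[[0,0.02,0],[0,0.05,0],[-0.005,0.085,0],[-0.01,0.12,0],[-0.015,0.155,0],[-0.02,0.19,0],[-0.025,0.225,0],[-0.025,0.255,0],[-0.025,0.275,0],[-0.025,0.285,0],[-0.025,0.287,0],[-0.025,0.287,0]],"grip":[-1,-1,-1,-1,-1,-1,-1,-1,-1,-1,-1,-1]}'
python3 - <<'E'
from h import *
import pickle
st=robot.read_state(); pickle.dump(st,open('st3.pkl','wb'));print(st['joint_pos'])
w=camera('wrist');a=camera('scene');b=camera('side')
for n,i in zip('wab',(w,a,b)): cv2.imwrite(f'pics/{n}3.png',i)
f=lambda i,x,y:cv2.resize(i[y:y+150,x:x+200],(400,300),interpolation=cv2.INTER_CUBIC)
cv2.imwrite('pics/d.png',np.vstack([np.hstack([f(a,180,60),f(b,150,60)]),np.hstack([cv2.resize(w,(400,300)),np.zeros((300,400,3),np.uint8)])]))
E
```

```text
clock: 5.75
ee_pos: [477.5, -158.2, 244.7]
eef_rot: [[-1.0, -0.0, 0.002], [-0.0, 1.0, -0.001], [-0.002, -0.001, -1.0]]
ft_force: [0.8, 0.1, -2.2]
width: 15.3
grip_force: 58.5
clock: 7.25
ee_pos: [501.8, 128.7, 243.1]
eef_rot: [[-1.0, -0.03, -0.0], [-0.03, 1.0, -0.0], [0.0, -0.0, -1.0]]
ft_force: [0.9, 0.0, -1.1]
width: 15.0
grip_force: 58.6
[ 0.1  0.3 -0.1  1.2 -0.   0.1]
```

View pics/d.png

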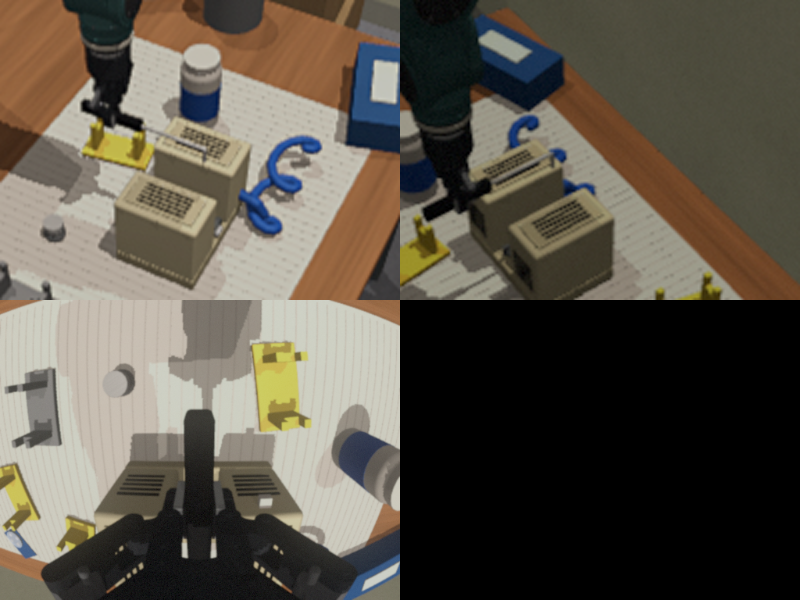

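The hook is above the gap in both views: bend at (206,150) in the scene crop and (551,152) in the side crop. A yellow cradle and the canister stand to its left, so I'll check their clearance.

```bash
python3 - <<'E'
from h import *
import pickle
st=pickle.load(open('st3.pkl','rb')); k=400/512
print('bend',tri([ray('scene',(283,135)),ray('side',(225,136))]),'tip',tri([ray('scene',(283,140)),ray('side',(225.5,141.5))]))
W=lambda x,y,z:onz('wrist',(x/k,(y-300)/k),z,st)
print('yellow base z12',W(251,342,12),W(263,431,12),W(300,427,12),'cheek tops z80',W(264,357,80),W(307,357,80),W(269,425,80),W(310,425,80))
print('canister',W(335,432,0),W(395,480,170))
print('pot',W(117,383,40))
E
```

```text
bend (array([684.2, 138.7, 234.3]), [1.7, 1.7]) tip (array([685.1, 139.2, 208.8]), [1.2, 1.2])
yellow base z12 [370.  203.9  12. ] [508.2 232.9  12. ] [498.2 297.6  12. ] cheek tops z80 [397.  206.4  80. ] [389.7 265.1  80. ] [482.9 219.8  80. ] [479.6 279.7  80. ]
canister [505.9 379.    0. ] [521.9 378.7 170. ]
pot [435.9  10.2  40. ]
```

```bash
python3 -m crank '{"rot":[[0,0,0],[0,0,0],[0,0,0],[0,0,0],[0,0,0],[0,0,0],[0,0,0],[0,0,0]],"travel":[[-0.002,0,0.01],[-0.002,0,0.03],[-0.002,0,0.055],[-0.002,0,0.08],[-0.002,0,0.1],[-0.002,0,0.11],[-0.002,0,0.113],[-0.002,0,0.113]],"grip":[-1,-1,-1,-1,-1,-1,-1,-1]}'; python3 -m crank '{"rot":[[0,0,0],[0,0,0],[0,0,0],[0,0,0],[0,0,0],[0,0,0],[0,0,0],[0,0,0]],"travel":[[0,0,0.003],[0,0,0.006],[0,0,0.009],[0,0,0.012],[0,0,0.015],[0,0,0.018],[0,0,0.018],[0,0,0.018]],"grip":[-1,-1,-1,-1,-1,-1,-1,-1]}'
```

```text
clock: 8.4
ee_pos: [504.2, 129.0, 130.6]
eef_rot: [[-1.0, -0.03, 0.0], [-0.03, 1.0, 0.0], [-0.0, 0.0, -1.0]]
ft_force: [0.7, -0.2, -0.5]
width: 15.0
grip_force: 58.6
clock: 9.4
ee_pos: [504.0, 129.1, 112.3]
eef_rot: [[-1.0, -0.03, 0.0], [-0.03, 1.0, 0.0], [-0.0, 0.0, -1.0]]
ft_force: [-0.3, -0.3, -2.6]
width: 15.0
grip_force: 58.6
```

```bash
python3 -m crank '{"rot":[[0,0,0],[0,0,0],[0,0,0],[0,0,0],[0,0,0],[0,0,0]],"travel":[[0,0,0.002],[0,0,0.004],[0,0,0.006],[0,0,0.008],[0,0,0.01],[0,0,0.01]],"grip":[-1,-1,-1,-1,-1,-1]}'; python3 -m crank '{"rot":[[0,0,0],[0,0,0],[0,0,0],[0,0,0],[0,0,0],[0,0,0],[0,0,0],[0,0,0]],"travel":[[0.002,0,0],[0.004,0,0],[0.006,0,0],[0.008,0,0],[0.01,0,0],[0.012,0,0],[0.014,0,0],[0.014,0,0]],"grip":[-1,-1,-1,-1,-1,-1,-1,-1]}'
python3 - <<'E'
from h import *
w=camera('wrist');a=camera('scene')
for n,i in zip('wa',(w,a)): cv2.imwrite(f'pics/{n}4.png',i)
E
```

```text
clock: 10.15
ee_pos: [503.8, 129.0, 102.1]
eef_rot: [[-1.0, -0.03, -0.0], [-0.03, 1.0, -0.0], [0.0, 0.0, -1.0]]
ft_force: [0.2, -1.1, -0.9]
width: 15.2
grip_force: 58.6
clock: 11.15
ee_pos: [490.1, 128.6, 102.4]
eef_rot: [[-1.0, -0.03, 0.0], [-0.03, 1.0, 0.0], [-0.0, 0.0, -1.0]]
ft_force: [2.0, 0.2, -1.8]
width: 15.1
grip_force: 58.5
```

```bash
python3 -m crank '{"rot":[[0,0,0],[0,0,0],[0,0,0],[0,0,0],[0,0,0],[0,0,0],[0,0,0],[0,0,0]],"travel":[[0.0015,0,0],[0.003,0,0],[0.0045,0,0],[0.006,0,0],[0.0075,0,0],[0.009,0,0],[0.0105,0,0],[0.012,0,0]],"grip":[-1,-1,-1,-1,-1,-1,-1,-1]}'
for i in 1; do python3 -m crank '{"rot":[[0,0,0],[0,0,0],[0,0,0],[0,0,0]],"travel":[[0.0005,0,0],[0.001,0,0],[0.0015,0,0],[0.002,0,0]],"grip":[-1,-1,-1,-1]}'; done
```

```text
clock: 12.25
ee_pos: [477.9, 128.3, 102.3]
eef_rot: [[-1.0, -0.03, 0.0], [-0.03, 1.0, 0.0], [-0.0, 0.0, -1.0]]
ft_force: [2.7, 0.2, -1.4]
width: 15.3
grip_force: 58.5
clock: 12.75
ee_pos: [475.9, 128.2, 102.3]
eef_rot: [[-1.0, -0.03, -0.0], [-0.03, 1.0, 0.0], [0.0, 0.0, -1.0]]
ft_force: [2.5, -0.1, -1.3]
width: 15.2
grip_force: 58.5
```

Still about 2.5 N of drag, so the hook has the bolt. From here I'll creep in typed half-millimetre moves, and a force check between them stops the chain on contact.

```bash
g(){ tee /dev/stderr | awk -F'[][,]' '/ft_force/{exit !($2<4.5)}'; } 2>&1
( python3 -m crank '{"rot":[[0,0,0],[0,0,0]],"travel":[[0.0003,0,0],[0.0005,0,0]],"grip":[-1,-1]}' | g &&
python3 -m crank '{"rot":[[0,0,0],[0,0,0]],"travel":[[0.0003,0,0],[0.0005,0,0]],"grip":[-1,-1]}' | g &&
python3 -m crank '{"rot":[[0,0,0],[0,0,0]],"travel":[[0.0003,0,0],[0.0005,0,0]],"grip":[-1,-1]}' | g &&
python3 -m crank '{"rot":[[0,0,0],[0,0,0]],"travel":[[0.0003,0,0],[0.0005,0,0]],"grip":[-1,-1]}' | g &&
python3 -m crank '{"rot":[[0,0,0],[0,0,0]],"travel":[[0.0003,0,0],[0.0005,0,0]],"grip":[-1,-1]}' | g &&
python3 -m crank '{"rot":[[0,0,0],[0,0,0]],"travel":[[0.0003,0,0],[0.0005,0,0]],"grip":[-1,-1]}' | g ) 2>&1 | grep -E "clock|pos|ft"
```

```text
clock: 13.0
ee_pos: [475.5, 128.2, 102.3]
ft_force: [3.2, 0.2, -1.3]
clock: 13.25
ee_pos: [474.9, 128.2, 102.3]
ft_force: [3.0, 0.9, -2.0]
clock: 13.5
ee_pos: [474.4, 128.1, 102.3]
ft_force: [2.0, -1.0, -1.3]
clock: 13.75
ee_pos: [473.9, 128.2, 102.3]
ft_force: [2.5, 0.1, -1.6]
clock: 14.0
ee_pos: [473.5, 128.1, 102.3]
ft_force: [1.8, 0.9, -2.8]
clock: 14.25
ee_pos: [472.9, 128.1, 102.2]
ft_force: [2.8, -0.5, -1.4]
```

```bash
g(){ tee /dev/stderr | awk -F'[][,]' '/ft_force/{exit !($2<5)}'; } 2>&1
( python3 -m crank '{"rot":[[0,0,0],[0,0,0]],"travel":[[0.0003,0,0],[0.0006,0,0]],"grip":[-1,-1]}' | g &&
python3 -m crank '{"rot":[[0,0,0],[0,0,0]],"travel":[[0.0003,0,0],[0.0006,0,0]],"grip":[-1,-1]}' | g &&
python3 -m crank '{"rot":[[0,0,0],[0,0,0]],"travel":[[0.0003,0,0],[0.0006,0,0]],"grip":[-1,-1]}' | g &&
python3 -m crank '{"rot":[[0,0,0],[0,0,0]],"travel":[[0.0003,0,0],[0.0006,0,0]],"grip":[-1,-1]}' | g &&
python3 -m crank '{"rot":[[0,0,0],[0,0,0]],"travel":[[0.0003,0,0],[0.0006,0,0]],"grip":[-1,-1]}' | g &&
python3 -m crank '{"rot":[[0,0,0],[0,0,0]],"travel":[[0.0003,0,0],[0.0006,0,0]],"grip":[-1,-1]}' | g &&
python3 -m crank '{"rot":[[0,0,0],[0,0,0]],"travel":[[0.0003,0,0],[0.0006,0,0]],"grip":[-1,-1]}' | g &&
python3 -m crank '{"rot":[[0,0,0],[0,0,0]],"travel":[[0.0003,0,0],[0.0006,0,0]],"grip":[-1,-1]}' | g &&
python3 -m crank '{"rot":[[0,0,0],[0,0,0]],"travel":[[0.0003,0,0],[0.0006,0,0]],"grip":[-1,-1]}' | g &&
python3 -m crank '{"rot":[[0,0,0],[0,0,0]],"travel":[[0.0003,0,0],[0.0006,0,0]],"grip":[-1,-1]}' | g &&
python3 -m crank '{"rot":[[0,0,0],[0,0,0]],"travel":[[0.0003,0,0],[0.0006,0,0]],"grip":[-1,-1]}' | g ) 2>&1 | grep -E "clock|pos|ft"
```

```text
clock: 14.5
ee_pos: [472.3, 128.1, 102.3]
ft_force: [2.8, 0.2, -1.9]
clock: 14.75
ee_pos: [471.7, 128.1, 102.3]
ft_force: [2.5, 0.2, -1.5]
clock: 15.0
ee_pos: [471.1, 128.1, 102.3]
ft_force: [2.4, -0.4, -1.4]
clock: 15.25
ee_pos: [470.5, 128.0, 102.3]
ft_force: [2.1, -1.0, -1.5]
clock: 15.5
ee_pos: [469.9, 128.0, 102.3]
ft_force: [2.1, 0.7, -2.0]
clock: 15.75
ee_pos: [469.3, 128.0, 102.3]
ft_force: [2.2, -0.3, -2.3]
clock: 16.0
ee_pos: [468.7, 128.0, 102.3]
ft_force: [2.5, -0.0, -0.8]
clock: 16.25
ee_pos: [468.1, 128.0, 102.3]
ft_force: [2.6, 0.8, -2.7]
clock: 16.5
ee_pos: [467.5, 127.9, 102.3]
ft_force: [2.3, -0.6, -1.1]
clock: 16.75
ee_pos: [467.1, 127.9, 102.3]
ft_force: [3.5, -1.6, -2.2]
clock: 17.0
ee_pos: [466.9, 127.9, 102.4]
ft_force: [6.2, -0.2, -2.6]
```

```bash
python3 -m crank '{"rot":[[0,0,0],[0,0,0]],"travel":[[0.0003,0,0],[0.0003,0,0]],"grip":[-1,-1]}'|grep -E "clock|pos|ft"
```

```text
clock: 17.25
ee_pos: [466.8, 127.9, 102.5]
ft_force: [7.3, -0.6, -3.4]
```

```bash
python3 -m crank '{"rot":[[0,0,0],[0,0,0],[0,0,0]],"travel":[[0.0003,0,0],[0.0006,0,0],[0.0006,0,0]],"grip":[-1,-1,-1]}'|grep -E "clock|pos|ft"
```

```text
clock: 17.62
ee_pos: [466.6, 127.9, 102.6]
ft_force: [9.1, -0.2, -4.6]
```

```bash
python3 -m crank '{"rot":[[0,0,0],[0,0,0],[0,0,0],[0,0,0],[0,0,0],[0,0,0]],"travel":[[0.0004,0,0],[0.0004,0,0],[0.0004,0,0],[0.0004,0,0],[0.0004,0,0],[0.0004,0,0]],"grip":[-1,-1,-1,-1,-1,-1]}'|grep -E "clock|pos|ft"; python3 -m crank '{"rot":[[0,0,0],[0,0,0],[0,0,0],[0,0,0],[0,0,0],[0,0,0],[0,0,0]],"travel":[[0,0,0],[0,0,0],[0,0,0],[0,0,0],[0,0,0],[0,0,0],[0,0,0]],"grip":[-1,-1,-1,-1,-1,-1,-1]}'|grep -E "clock|pos|ft"
```

```text
clock: 18.38
ee_pos: [466.6, 127.9, 102.7]
ft_force: [11.3, 0.5, -4.5]
clock: 19.25
ee_pos: [466.6, 127.9, 102.7]
ft_force: [11.4, 0.3, -4.2]
```

```bash
python3 -m crank '{"rot":[[0,0,0],[0,0,0],[0,0,0],[0,0,0],[0,0,0],[0,0,0],[0,0,0]],"travel":[[-0.002,0,0],[-0.004,0,0],[-0.006,0,0],[-0.008,0,0],[-0.009,0,0],[-0.01,0,0],[-0.01,0,0]],"grip":[-1,-1,-1,-1,-1,-1,-1]}'|grep -E "clock|pos|ft"
```

```text
clock: 20.12
ee_pos: [475.1, 128.2, 102.3]
ft_force: [-0.4, 0.5, -1.9]
```

```bash
python3 -m crank '{"rot":[[0,0,0],[0,0,0],[0,0,0],[0,0,0],[0,0,0],[0,0,0]],"travel":[[0,0,-0.003],[0,0,-0.008],[0,0,-0.015],[0,0,-0.025],[0,0,-0.035],[0,0,-0.035]],"grip":[-1,-1,-1,-1,-1,-1]}'|grep -E "clock|pos|ft"; python3 -m crank '{"rot":[[0,0,0],[0,0,0],[0,0,0],[0,0,0],[0,0,0],[0,0,0]],"travel":[[0,0,-0.02],[0,0,-0.045],[0,0,-0.075],[0,0,-0.1],[0,0,-0.108],[0,0,-0.108]],"grip":[-1,-1,-1,-1,-1,-1]}'|grep -E "clock|pos|ft"
python3 - <<'E'
from h import *
w=camera('wrist');a=camera('scene');b=camera('side')
for n,i in zip('wab',(w,a,b)): cv2.imwrite(f'pics/{n}5.png',i)
f=lambda i,x,y:cv2.resize(i[y:y+150,x:x+200],(400,300),interpolation=cv2.INTER_CUBIC)
cv2.imwrite('pics/e.png',np.vstack([np.hstack([f(a,180,60),f(b,150,60)]),np.hstack([cv2.resize(w,(400,300)),f(w,156,230)])]))
E
```

```text
clock: 20.88
ee_pos: [475.6, 128.2, 138.2]
ft_force: [0.9, 0.7, -1.5]
clock: 21.62
ee_pos: [475.1, 128.2, 244.9]
ft_force: [-0.2, 0.1, -1.8]
```

View pics/e.png

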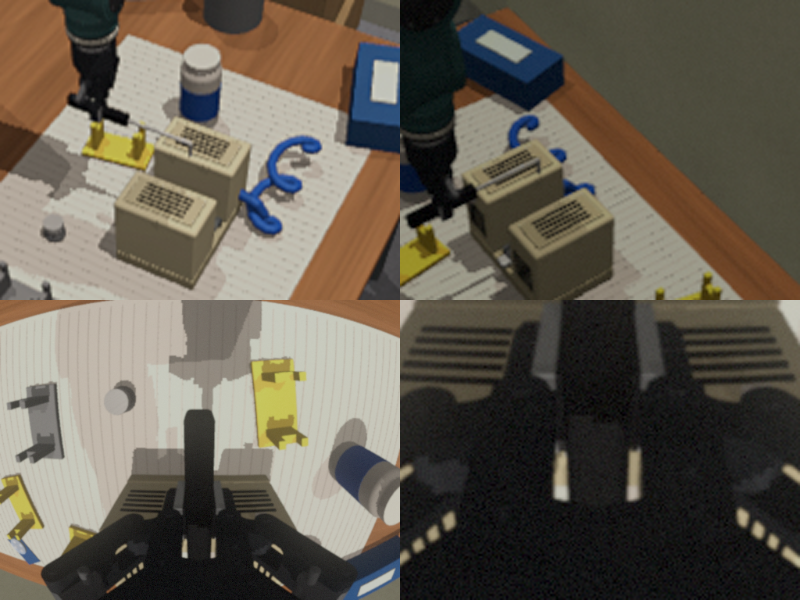

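The rod is out of the gap, still level and hook down, with the bend at (191,147) in the scene crop and (539,163) in the side crop. Next, a check that it hasn't turned in the grip, and the way back.

```bash
python3 - <<'E'
from h import *
print('bend',tri([ray('scene',(275.5,133)),ray('side',(219.5,141.5))]),robot.read_state()['ee_pos'])
E
python3 -m crank '{"rot":[[0,0,0],[0,0,0],[0,0,0],[0,0,0],[0,0,0],[0,0,0],[0,0,0.01],[0,0,0.02],[0,0,0.03],[0,0,0.03],[0,0,0.03],[0,0,0.03]],"travel":[[0,-0.015,0],[0,-0.04,0],[0,-0.075,0],[0,-0.11,0],[0,-0.145,0],[0,-0.18,0],[0,-0.215,0],[0.004,-0.245,0],[0.006,-0.265,0],[0.0065,-0.28,0],[0.0065,-0.286,0],[0.0065,-0.286,0]],"grip":[-1,-1,-1,-1,-1,-1,-1,-1,-1,-1,-1,-1]}'
```

```text
bend (array([657.4, 133.1, 231.7]), [1.3, 1.3]) [474.7 128.1 244.3]
clock: 23.28
ee_pos: [477.2, -157.9, 245.2]
eef_rot: [[-1.0, -0.0, -0.0], [-0.0, 1.0, 0.0], [0.0, 0.0, -1.0]]
ft_force: [0.3, -0.6, -1.1]
width: 15.2
grip_force: 58.8
```

```bash
python3 -m crank '{"rot":[[0,0,0],[0,0,0],[0,0,0],[0,0,0],[0,0,0],[0,0,0],[0,0,0],[0,0,0],[0,0,0],[0,0,0]],"travel":[[0,0,0.02],[0,0,0.05],[0,0,0.085],[0,0,0.115],[0,0,0.135],[0,0,0.148],[0,0,0.156],[0,0,0.162],[0,0,0.166],[0,0,0.166]],"grip":[-1,-1,-1,-1,-1,-1,-1,-1,-1,-1]}'; python3 -m crank '{"rot":[[0,0,0],[0,0,0],[0,0,0],[0,0,0]],"travel":[[0,0,0.002],[0,0,0.004],[0,0,0.0055],[0,0,0.0055]],"grip":[-1,-1,-1,-1]}'
```

```text
clock: 24.52
ee_pos: [477.2, -157.9, 79.3]
eef_rot: [[-1.0, -0.0, 0.0], [-0.0, 1.0, -0.0], [-0.0, -0.0, -1.0]]
ft_force: [-0.4, -0.4, -1.9]
width: 15.2
grip_force: 58.8
clock: 25.02
ee_pos: [477.1, -157.9, 73.7]
eef_rot: [[-1.0, -0.0, -0.0], [-0.0, 1.0, 0.0], [0.0, 0.0, -1.0]]
ft_force: [0.2, -0.5, -2.0]
width: 15.2
grip_force: 58.8
```

```bash
python3 -m crank '{"rot":[[0,0,0],[0,0,0],[0,0,0]],"travel":[[0,0,0.0006],[0,0,0.001],[0,0,0.001]],"grip":[-1,-1,-1]}'; python3 -m crank '{"rot":[[0,0,0],[0,0,0],[0,0,0],[0,0,0],[0,0,0],[0,0,0]],"travel":[[0,0,0],[0,0,0],[0,0,0],[0,0,0],[0,0,0],[0,0,0]],"grip":[-0.5,0,0.5,1,1,1]}'
```

```text
clock: 25.4
ee_pos: [477.2, -157.9, 73.4]
eef_rot: [[-1.0, -0.0, 0.001], [-0.0, 1.0, -0.0], [-0.001, -0.0, -1.0]]
ft_force: [-3.2, 1.5, 11.3]
width: 15.3
grip_force: 60.9
clock: 26.15
ee_pos: [477.2, -157.9, 72.8]
eef_rot: [[-1.0, -0.0, -0.0], [-0.0, 1.0, 0.0], [0.0, 0.0, -1.0]]
ft_force: [0.5, -1.0, 0.6]
width: 85.5
grip_force: 0.0
```

Seated and released. I'll lift clear, then look at the rod, and look into the gap again from the earlier viewpoint.

```bash
python3 -m crank '{"rot":[[0,0,0],[0,0,0],[0,0,0],[0,0,0],[0,0,0],[0,0,0],[0,0,0],[0,0,0],[0,0,0]],"travel":[[0,0,-0.01],[0,0,-0.03],[0,0,-0.06],[0,0,-0.1],[0,0,-0.14],[0,0,-0.18],[-0.04,0,-0.22],[-0.083,0.001,-0.22],[-0.083,0.001,-0.22]],"grip":[1,1,1,1,1,1,1,1,1]}'|grep -E "clock|pos|ft"
python3 -c "
from h import *
w=camera('wrist');cv2.imwrite('pics/w6.png',w)"
python3 -m crank '{"rot":[[0,0,0.17],[0,0,0.35],[0,0,0.52],[0,0,0.7],[0,0,0.87],[0,0,1.05],[0,0,1.22],[0,0,1.4],[0,0,1.571],[0,0,1.571],[0,0,1.571],[0,0,1.571]],"travel":[[0,0.025,0],[-0.01,0.05,0],[-0.02,0.075,0],[-0.03,0.1,0],[-0.04,0.125,0],[-0.05,0.15,0],[-0.06,0.175,0],[-0.07,0.2,0],[-0.08,0.227,0],[-0.08,0.227,0],[-0.08,0.227,0],[-0.08,0.227,0]],"grip":[1,1,1,1,1,1,1,1,1,1,1,1]}'|grep -E "clock|pos|ft"
python3 - <<'E'
from h import *
w=camera('wrist');cv2.imwrite('pics/w7.png',w)
a=cv2.imread('pics/w2.png');b=cv2.imread('pics/w6.png')
f=lambda i:cv2.resize(i[30:250,200:400],(273,300))
cv2.imwrite('pics/f.png',np.hstack([f(a),f(b)[:, :254],cv2.resize(w[46:166,188:348],(273,300),interpolation=cv2.INTER_CUBIC)]))
E
```

```text
clock: 27.28
ee_pos: [562.1, -156.8, 292.7]
ft_force: [-0.1, -0.3, -1.2]
clock: 28.82
ee_pos: [639.7, 69.3, 293.1]
ft_force: [0.2, -0.3, 0.2]
```

View pics/f.png

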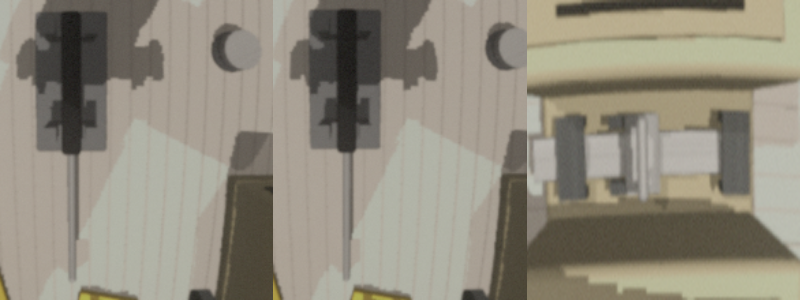

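The rod lies exactly as before: handle at (346,80), hook end at (346,278). The bolt is drawn, with its bail at (643,155) and its plate against the lugs at (622,120/185). I'm handing the job in.

```bash
python3 -c "
from rig import robot
print(robot.finish_job())"
```

```text
the job is handed in; nothing more can be done
None
```

The bolt was drawn to its stop and held at about 11 N for over a second; the rod is back in its cradle as found, nothing else was touched, and the job was handed in at about 29 s.

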